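# Load the tile press and start it

### The arm

A 7-joint arm with a two-finger parallel gripper is mounted at the origin on the work surface. World frame = base frame: x ahead of the robot, y to its left, z up, the work surface at z = 0. Lengths are in m, angles in rad, forces in N, time in s.
With the tool pointing down it reaches from about 0.425 to 0.825 m from the base axis. Payload 3.6 kg.
Tool frame: the origin (TCP) lies midway between the tips of the shut fingers; the grasp point (between the pads) lies 19 mm behind it; z points along the fingers, y is the direction in which the jaws open and shut (so a half turn about z gives the same grasp; the last joint's range is limited). The gripper opens to 85 mm and grips with 20 to 120 N. Pads are 22 mm wide; open, the fingers measure 114 mm over their backs; the gripper's body (76 mm by 85 mm) begins 54 mm behind the grasp point. The pads swing forward as they close: fully open they stand 13 mm farther back than shut.
Start: joints at [-1.151, 0.615, -0.013, 1.423, 0.008, 1.103, -0.04], TCP at [0.28, 0.586, 0.231] pointing down, gripper open.
Joint ranges: [-3.12, 3.12], [-0.3, 2.06], [-1.34, 1.32], [0.26, 2.42], [-1.36, 4.5], [0.01, 1.98], [-2.84, 2.84]. Speed limits (rad/s): [2.79, 2.79, 3.14, 3.14, 3.14, 3.14, 3.14].

### API

Orientations are given as a unit quaternion [x, y, z, w].
In Python, from bench import move_ptp, move_l, move_j, grip, dwell, ik, capture, Unreachable, sign_off, look_for, silhouettes, get_time_s, get_joints, get_joint_vel, get_joint_torque, get_tool_pos, get_orientation, get_force, get_ft_torque, get_finger_gap gives the robot as it stands. The module is installed in compiled form; this text tells all that it offers. Calls block until the motion is done:
- move_ptp(position, orientation): joint-space move of the TCP to a pose.
- move_l(position, speed=0.15, attitude=None, force_limit=None): straight line of the TCP; attitude=None keeps the orientation; speed is the mean speed in m/s. With force_limit (N) it stops when the force on the tool has changed by that much, and returns True; else False.
- move_j(angles): joint-space move.
- grip(opening, f_grip=None): finger opening in m; f_grip is the grip in N (None keeps the last); returns when the fingers have stopped.
- dwell(seconds).
- ik(position, orientation): joint angles nearest the present ones, or None.
- capture(name): name is "side" or "top"; returns a dict with "img" (420x560x3 uint8, red, green, blue), "fx", "fy", "cx", "cy" (pixels), "k1" (the pictures are not rectified: a ray, as slopes to the right and down, at radius r is drawn at 1 + k1 r^2 times it, then the intrinsics apply), "origin" and "rotation" of the camera in the world. Camera axes: x right, y down, z forward; pixel columns grow to the right and rows downward; lengths in m; the calibration is good to about 2 mm. A picture is of the moment at which its call begins. There is no depth.
A pose or a line that the arm cannot do raises Unreachable and nothing moves.
- sign_off(): hands the job in, once; it reports no verdict.
Trained networks look in the newest picture that a camera, given by its name, has taken for a name from the list of things; names that differ only in an ending like _2 or _b are one class to them, and where a whole thing is asked for, a point or a joint stands for the part that bears it (a point fixed in the world has none). Each returns a list of dicts, best first, with "score" (0 to 1); they miss things now and then, are a little off and sometimes report something else, mostly with a low value. They report only what shows in the picture. A call takes as long as a camera call. They do not tell look-alikes from the thing itself.
- look_for(camera, thing): "pixel" ([column, row] in pixels, amid what is visible of it).
- silhouettes(camera, thing): "mask" (420x560 bool, what is visible of it) and "pixel" ([column, row] in pixels, amid what is visible of it).
Readings, each from a call of its own:
- get_time_s(): time.
- get_joints(): joint angles.
- get_joint_vel(): joint speeds.
- get_joint_torque(): joint torques, N m.
- get_tool_pos(): TCP position.
- get_orientation(): TCP orientation.
- get_force(): force on the tool from outside, world axes, zero at the start.
- get_ft_torque(): the same for the moment, N m.
- get_finger_gap(): finger opening in m.
Only numpy, scipy, OpenCV 4.12 (cv2) and the standard library are available. Lean on these libraries where they do the work, as an engineer would, in place of code of your own. Each camera call takes 0.05 s, during which the arm holds its last target. There are 200 camera calls.

### The job

Start a print on the small tile press: with the closed fingertips push the loaded tray by its front edge until it is fully home under the press head, then gently press the largest round key on the console down and let it come back up. Do not touch the tile on the tray, do not press the other three keys, and leave everything else standing where it is.

Things in the scene. Friction and masses are not known exactly. Their poses are not given: they have to be found in the camera images.
- press: compact red heat press with a grey head, fixed to the table. Origin on the table below the middle of the head's front face; the head reaches from there 170 mm along the press's -y and 100 mm to each side along x, from 79 to 165 mm above the table, with a black carrying bar up to 208 mm high at its rear (-y). Own +y points out of the press towards the operator's side, z up. The base below the tray (up to 35 mm above the table) reaches out to y = 60 mm.
- tray_slide (a joint): how far the press's tray has been pushed in: 0 = fully out, 0.10 m = fully home against its stop. It slides along the press's own -y and stays where it is left; sliding it takes about 2 to 3 N
- tray_edge (a point): middle of the tray's front edge, on the upright front face that is pushed, 50 mm above the table; moves with the tray. The axes are the press's: pushing goes along its -y. The tray is a flat slab 160 mm wide (x), 240 mm long (y), from 35 to 65 mm above the table, aluminium with a black pad on top. Fully home, this edge still stands 90 mm in front of the head
- tray_pad (a point): point on the top of the tray's pad, 150 mm behind the front edge, 65 mm above the table, where the tile belongs; moves with the tray
- tile: white ceramic tile to be printed, 100 x 100 x 7 mm, lying loose on the tray pad, within about 10 mm of point tray_pad; held by friction only. Origin: centre of its underside
- console: white operator console, fixed, 160 mm (x) by 230 mm (y), 50 mm high, origin at the centre of its underside. A flat display lies on the far half of its top and four keys stand in a row along its y, 52 mm apart, on the half nearer the robot (30 mm from its middle); which key stands in which place varies
- start_top (a point): the start key, the largest round one, 36 mm in diameter: a key of the console, black plastic. Origin: centre of the key's top face, 18 mm above the console's white top when up. The key goes straight down
- start_key (a joint): how far the start key is pressed: 0 = up, 0.008 m = bottomed. A spring brings it up; 0.7 N moves it and it bottoms at about 5 N. It counts as pressed from 5 mm
- round_top (a point): small round key, 20 mm in diameter, not to be pressed: a key of the console, black plastic. Origin: centre of the key's top face, 18 mm above the console's white top when up
- round_key (a joint): how far the small round key is pressed, 0 to 0.008 m
- square_top (a point): square key, 19 mm wide, not to be pressed: a key of the console, black plastic. Origin: centre of the key's top face, 18 mm above the console's white top when up
- square_key (a joint): how far the square key is pressed, 0 to 0.008 m
- bar_top (a point): oblong key, 30 x 12 mm, not to be pressed: a key of the console, black plastic. Origin: centre of the key's top face, 18 mm above the console's white top when up
- bar_key (a joint): how far the oblong key is pressed, 0 to 0.008 m
- spool_a: red thread spool standing on the table, 48 mm wide, 65 mm high, loose. Origin: centre of its foot
- spool_b: white thread spool standing on the table, 48 mm wide, 65 mm high, loose. Origin: centre of its foot
- bobbin: small red bobbin standing on the far left of the console's top, 31 mm wide, 42 mm high, loose. Origin: centre of its foot
- tape: roll of paper tape lying flat on the table near the robot, 68 mm wide, 24 mm high, loose. Origin: centre of its underside
- driver: screwdriver lying on the table left of the console, loose
- squeegee: wooden squeegee lying on the table to the left, about 70 x 120 x 22 mm, loose. Origin: centre of its underside
- spray: white bottle standing on the table, 56 mm wide, 150 mm high, loose. Origin: centre of its foot
There are look-alikes about, which are no part of the job. Several things have the shape of the tile; the one meant has the colours described above.

How it is judged:
On the way, in this order (a step that is already met when the one before it is completed fails the run):
1. the tray is pushed fully home (within 4 mm of its stop) (value of joint tray_slide above 0.096 m), for 0.2 s.
2. the start key is pressed down by the fingers (5 mm or more) (value of joint start_key above 0.005 m and contact force between the fingers and start_key above 0.3 N), for 0.04 s.
3. the start key has come back up (value of joint start_key below 0.002 m), for 0.2 s.
At the end, for the whole second after the job is handed in: The tray is home (within 5 mm of its stop), with the tile at rest, lying flat on it within 30 mm of its place; all four keys are up (within 2 mm) (value of joint tray_slide above 0.095 m and value of joint each of start_key, round_key, square_key, bar_key below 0.002 m and horizontal distance between tile and tray_pad below 0.03 m and angle between tile's own z axis and vertical below 0.1 rad and linear speed of tile below 0.02 m/s); the robot touches nothing.
It fails at once if the start key is pressed before the tray is home (value of joint start_key above 0.003 m and value of joint tray_slide below 0.095 m).
It fails at once if another key is pressed (more than 3 mm) (value of joint any of round_key, square_key, bar_key above 0.003 m).
It fails at once if the start key is pressed roughly (over 30 N) (contact force between any of the arm, the fingers and start_key above 30 N).
It fails at once if the robot touches the tile, or it slides off its place on the tray (over 30 mm), is lifted or tipped (contact force between any of the arm, the fingers and tile above 0.5 N or horizontal distance between tile and tray_pad above 0.03 m or height (world z) of tile above 0.08 m or angle between tile's own z axis and vertical above 0.15 rad).
It fails at once if a bystander is moved more than 15 mm, lifted or knocked over (distance of any of spool_a, spool_b, bobbin, tape, driver, squeegee, spray from where it was at the start of the episode above 0.015 m or angle between any of spool_a, spool_b, bobbin, tape, squeegee, spray's own z axis and vertical above 0.3 rad).
It also fails if it takes over 45 s, if anything falls off the work surface, if the arm or the gripper's body presses on something with over 40 N, if the wrist force passes 120 N, or if a joint passes its speed limit or range.

## Working session

There is one attempt and no reset: what is moved stays moved. The work goes in short steps, each a Python script; the robot and the scene stay as the last script left them, time stands still between calls to the robot, and variables do not carry over. Pictures are saved under pics/ and viewed, about 8 in all and at most 12, crops included, and the job is handed in when it is done.

```bash
mkdir -p pics; python3 - <<'E'
from bench import *
import cv2,pickle
for n in("side","top"):
    c=capture(n); cv2.imwrite(f"pics/{n}0.png",c["img"][:,:,::-1]); pickle.dump(c,open(f"{n}0.pkl","wb"))
    print(n,{k:v for k,v in c.items() if k!="img"})
    for t in("tray_edge","tray_pad","tile","start_top","round_top","square_top","bar_top","console","press","spray","spool_a"):
        print(t,[(([round(float(v)) for v in d["pixel"]]),round(d["score"],2)) for d in look_for(n,t)][:4])
print(get_time_s(),get_orientation(),get_force())
E
```

```text
side {'fx': 432.10033958922116, 'fy': 432.10033958922116, 'cx': 276.52496049372513, 'cy': 213.70993833246615, 'k1': -0.019360755685695816, 'origin': array([ 0.12034236, -1.17615631,  0.99802934]), 'rotation': array([ 0.88084447, -0.14982337,  0.08065528, -0.44176997])}
tray_edge [([281, 223], 0.93)]
tray_pad [([276, 222], 0.64)]
tile [([257, 353], 0.92), ([371, 344], 0.66), ([223, 282], 0.64)]
start_top [([233, 232], 0.24)]
round_top [([303, 267], 0.72), ([277, 220], 0.47)]
square_top []
bar_top [([339, 214], 0.6)]
console [([246, 190], 0.82), ([316, 212], 0.56), ([201, 170], 0.45)]
press []
spray [([339, 217], 0.69)]
spool_a [([320, 194], 0.69), ([317, 210], 0.49)]
top {'fx': 482.7741674170655, 'fy': 482.7741674170655, 'cx': 279.1953959585733, 'cy': 210.8181120440536, 'k1': 0.03566018405329582, 'origin': array([ 0.27328911, -0.01123237,  1.47870501]), 'rotation': array([-0.70347208,  0.7050422 , -0.06394442,  0.06287792])}
tray_edge [([298, 202], 0.64), ([240, 141], 0.28)]
tray_pad [([299, 208], 0.59), ([178, 233], 0.16)]
tile [([324, 212], 0.95), ([453, 182], 0.95), ([437, 280], 0.58), ([344, 291], 0.55)]
start_top [([157, 233], 0.68), ([269, 159], 0.18)]
round_top [([301, 139], 0.29), ([268, 158], 0.17)]
square_top [([198, 228], 0.5), ([303, 139], 0.47)]
bar_top []
console [([188, 218], 0.87)]
press [([365, 208], 0.82), ([177, 229], 0.61)]
spray [([302, 138], 0.57)]
spool_a [([239, 139], 0.66), ([267, 157], 0.56)]
1.2 [ 2.21052493e-01  9.75261909e-01 -6.29585151e-05 -3.16349812e-05] [-0.47353201  1.17813143 -0.03987965]
```

View pics/side0.png

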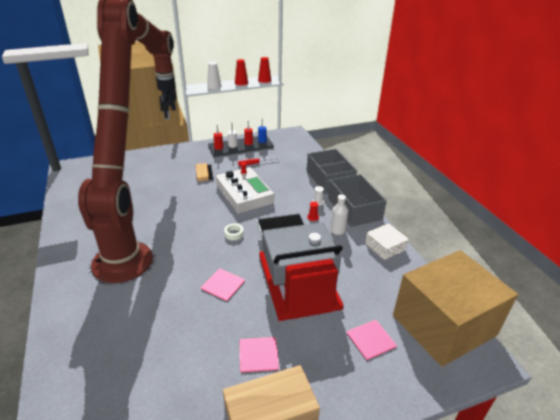

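View pics/top0.png

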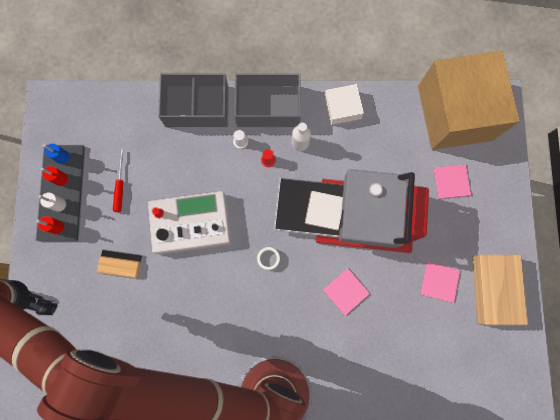

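The side view shows the console at about (246,190) and the press with its black pad at about (283,222), the tray mostly hidden by the head. The top view shows the tray's front edge near column 280, rows 180–232, and the tile at (324,211). The large round key is near (162,234). I'll enlarge both areas.

```bash
python3 - <<'E'
import cv2,numpy as np
t=cv2.imread("pics/top0.png");s=cv2.imread("pics/side0.png")
a=cv2.resize(t[180:260,140:240],None,fx=4,fy=4,interpolation=2)
b=cv2.resize(s[155:220,205:285],(400,320),interpolation=2)
c=cv2.resize(t[170:250,260:360],None,fx=4,fy=4,interpolation=2)
d=cv2.resize(s[205:285,250:350],None,fx=4,fy=4,interpolation=2)
b=cv2.resize(s[150:230,200:300],None,fx=4,fy=4,interpolation=2)
cv2.imwrite("pics/crop.png",cv2.resize(np.vstack([np.hstack([a,b]),np.hstack([c,d])]),(740,592)))
E
```

```text
(no output)
```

View pics/crop.png

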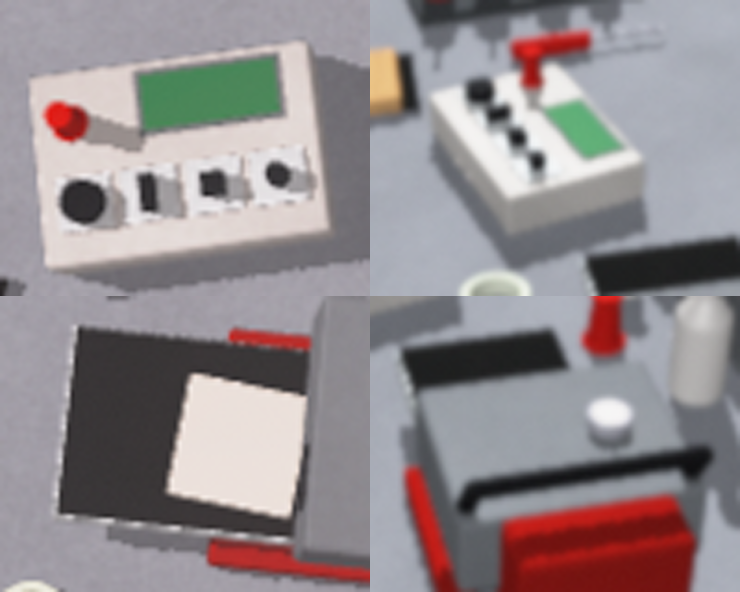

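Crops, in full-picture pixels:
- **Start key:** top (162,235), side (230,174), at the far-left (+y) end of the row. The bar key is next to it, then the square, then the small round.
- **Tray front corners:** top (281,178) and (276,229), side (300,214) and (259,219).
- **Bobbin:** beside the start key, on its +x side.

I'll triangulate these points.

```bash
cat >h.py <<'E'
import numpy as np,pickle
from scipy.spatial.transform import Rotation as R
from scipy.optimize import least_squares
cam={n:pickle.load(open(f"{n}0.pkl","rb")) for n in("side","top")}
def proj(c,P):
    p=R.from_quat(c["rotation"]).inv().apply(np.asarray(P,float)-c["origin"]); s=p[...,:2]/p[...,2:]
    s=s*(1+c["k1"]*(s**2).sum(-1,keepdims=True))
    return s*[c["fx"],c["fy"]]+[c["cx"],c["cy"]]
def tri(t,s):
    r=least_squares(lambda P:np.r_[proj(cam["top"],P)-t,proj(cam["side"],P)-s],[.5,0,.05]); return r.x,np.abs(r.fun).max()
def flat(t,z,n="top"):
    return np.r_[least_squares(lambda q:proj(cam[n],np.r_[q,z])-t,[.5,0]).x,z]
E
python3 - <<'E'
from h import *
f=lambda x,y,X,Y:np.array([x/3.7+X,y/3.7+Y])
T=lambda x,y:f(x,y,140,180); S=lambda x,y:f(x-370,y,200,150)
T2=lambda x,y:f(x,y-296,260,170); S2=lambda x,y:f(x-370,y-296,250,205)
np.set_printoptions(precision=4,suppress=True)
for n,t,s,z in(("start",T(83,203),S(480,86),.068),("bar",T(149,193),S(499,112),.068),("square",T(213,183),S(517,136),.068),("round",T(279,175),S(537,158),.068),
 ("traymaxx",T2(77,326),S2(556,331),.065),("trayminx",T2(58,514),S2(402,349),.065),
 ("c1",T(30,78),S(545,64),.05),("c2",T(305,40),S(643,160),.05),("c3",T(328,230),S(508,203),.05),("c4",T(45,268),S(432,95),.05)):
    a,e=tri(t,s); print(n,a,round(e,2),flat(t,z),flat(s,z,"side"))
for p in((260+231/3.7,170+36/3.7),(260+305/3.7,170+(340-296)/3.7)): pass
for n,x,y in(("headfrontmaxx",325,296),("headfrontminx",296,555)): print(n,flat(T2(x,y),.165))
print("tile",flat(T2(240,445),.072))
E
```

```text
start [0.4594 0.33   0.0648] 0.27 [0.4584 0.3293 0.068 ] [0.4593 0.3248 0.068 ]
bar [0.4677 0.2791 0.0593] 0.15 [0.4662 0.2774 0.068 ] [0.4651 0.2656 0.068 ]
square [0.4752 0.2287 0.0577] 0.15 [0.4741 0.2269 0.068 ] [0.4707 0.2133 0.068 ]
round [0.4814 0.1754 0.0616] 0.03 [0.4804 0.1746 0.068 ] [0.4791 0.1662 0.068 ]
traymaxx [ 0.6328 -0.019   0.0568] 0.23 [ 0.6301 -0.0188  0.065 ] [ 0.6292 -0.0289  0.065 ]
trayminx [ 0.4775 -0.0034  0.0614] 0.56 [ 0.4756 -0.0031  0.065 ] [ 0.4782 -0.0079  0.065 ]
c1 [0.5597 0.3821 0.0473] 1.94 [0.5633 0.3808 0.05  ] [0.5496 0.3772 0.05  ]
c2 [0.5949 0.1587 0.0455] 0.3 [0.5946 0.1581 0.05  ] [0.5914 0.1524 0.05  ]
c3 [0.4393 0.1379 0.0388] 0.15 [0.4384 0.1367 0.05  ] [0.435  0.1226 0.05  ]
c4 [0.4101 0.3633 0.0432] 0.43 [0.4086 0.3617 0.05  ] [0.4099 0.3523 0.05  ]
headfrontmaxx [ 0.6278 -0.2064  0.165 ]
headfrontminx [ 0.4303 -0.1796  0.165 ]
tile [ 0.53   -0.1489  0.072 ]
```

Key spacing comes out at 52.1 mm (given: 52) and tray width at about 156 mm (given: 160). The edge-to-head distance is about 185–190 mm, so the tray is fully out. The heights agree to within several millimetres. Next, the push.

```bash
cat >>h.py <<'E'
from bench import *
YAW=-0.11; D=np.array([np.sin(YAW),-np.cos(YAW),0]); E0=np.array([.554,-.0115,.046])
def down(psi): return (R.from_euler("z",psi)*R.from_euler("x",np.pi)).as_quat()
def best(p,psis):
    c=[(np.abs(np.array(j)-get_joints()).max(),k) for k in psis if (j:=ik(p,down(k))) is not None]; print(c); return min(c)[1]
E
python3 - <<'E'
from h import *
np.set_printoptions(precision=4,suppress=True)
grip(0.0)
p=E0-.05*D
k=best(p,[np.pi/2+YAW,-np.pi/2+YAW]); print(k,ik(p,down(k)))
h=p.copy();h[2]=.23
move_ptp(h,down(k)); print(get_tool_pos(),get_finger_gap())
move_l(p,.15); f0=np.array(get_force()); print("f0",f0)
r=move_l(E0+.125*D,.045,force_limit=10)
q=np.array(get_tool_pos()); print(r,q,"along",(q-E0)@D,"f",get_force()-f0,get_time_s())
c=capture("top"); import cv2; cv2.imwrite("pics/top1.png",c["img"][150:290,120:380,::-1].repeat(3,0).repeat(3,1))
E
```

```text
[(np.float64(0.8694664190166974), 1.4607963267948965), (np.float64(2.4776205339193083), -1.6807963267948967)]
1.4607963267948965 [-0.282   0.7405  0.2777  1.8687 -0.3447  0.5792  0.1073]
[0.5595 0.04   0.2298] -0.0003520189437027979
f0 [-0.0615 -0.1736  1.0808]
True [ 0.5444 -0.0958  0.0457] along 0.08485574890218141 f [ 0.0919 -0.4009 -1.1303] 8.2
```

The force stop came at 85 mm TCP travel. With about 11 mm of finger half-width that is about 96 mm of tray travel, close to the stop. I'll push again slowly to confirm it is hard.

```bash
python3 - <<'E'
from h import *
np.set_printoptions(precision=4,suppress=True)
for i in range(2):
    f0=np.array(get_force())
    r=move_l(E0+.125*D,.02,force_limit=12)
    q=np.array(get_tool_pos()); print(r,q,"along",(q-E0)@D,"f",f0,get_force(),get_time_s())
dwell(.3); print(get_force(),get_tool_pos())
c=capture("top"); import cv2; cv2.imwrite("pics/top1.png",c["img"][150:290,120:380,::-1].repeat(3,0).repeat(3,1))
E
```

```text
True [ 0.5437 -0.0956  0.045 ] along 0.08468370279189127 f [0.4125 0.1979 0.0322] [ 0.4743 -0.2686  0.0622] 9.0417
True [ 0.5427 -0.0953  0.0442] along 0.08453772751008752 f [ 0.4743 -0.2686  0.0622] [-0.0377 -0.6466 -0.3447] 9.775
[ 0.0026 -0.2174  0.2271] [ 0.5422 -0.0948  0.0438]
```

View pics/top1.png

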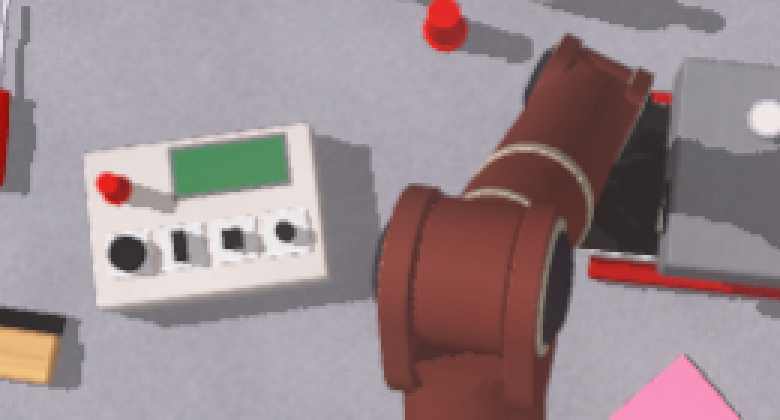

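Three pushes stopped at the same place, within 0.3 mm, so the stop is hard. In the picture the arm hides the tray's front edge, and the tile is now under the head with only a thin white line showing at column 660. I'll back off, hover high over the start key and check the tray.

```bash
python3 - <<'E'
from h import *
import cv2
np.set_printoptions(precision=4,suppress=True)
q=np.array(get_tool_pos()); q-= .04*D; q[2]=.046; move_l(q,.1); q[2]=.23; move_l(q,.2)
K=np.array([.459,.329,.18]); ps=-.14+np.pi/2
k=best(K,[ps,ps-np.pi/2,ps+np.pi/2]); move_ptp(K,down(k)); print(get_tool_pos(),get_time_s())
o=[]
for n in("top","side"):
    c=capture(n)["img"]; o.append(c)
cv2.imwrite("pics/chk.png",np.hstack([cv2.resize(o[0][160:260,140:360],None,fx=3.6,fy=3.6)[:,:,::-1]]))
cv2.imwrite("pics/top2.png",o[0][:,:,::-1]); cv2.imwrite("pics/side2.png",o[1][:,:,::-1])
# expected home edge
L=[np.array([.631,-.020,.065]),np.array([.4765,-.004,.065])]
print([proj(cam["top"],l+.1*D) for l in L])
E
```

```text
[(np.float64(0.7618687604412038), 1.4307963267948964), (np.float64(2.047746713387267), -0.14000000000000012), (np.float64(0.5539491393244433), 3.001592653589793)]
[0.4605 0.3269 0.18  ] 13.2167
[array([314.2604, 181.2904]), array([309.6388, 232.2278])]
```

View pics/chk.png

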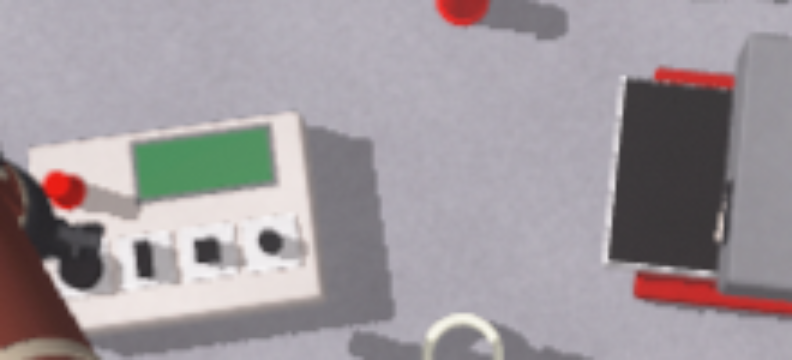

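The tray's front edge now shows at about (313,181)–(308,233), roughly 1 px short of the 100 mm prediction. I'll measure the shift to sub-pixel accuracy before pressing the key.

```bash
python3 - <<'E'
from h import *
import cv2
np.set_printoptions(precision=4,suppress=True)
a=cv2.imread("pics/top0.png",0).astype(np.float32);b=cv2.imread("pics/top2.png",0).astype(np.float32)
def edge(im,r,c0,c1):
    x=np.arange(c0,c1);g=np.clip(-np.diff(im[r,c0:c1+1]),0,None); g[g<15]=0; return (g*(x+.5)).sum()/g.sum()
A=np.array([[edge(a,r,270,290),r] for r in range(188,220)]);B=np.array([[edge(b,r,302,322),r] for r in range(190,222)])
la=np.polyfit(A[:,1],A[:,0],1);lb=np.polyfit(B[:,1],B[:,0],1)
print(la,lb,np.std(A[:,0]-np.polyval(la,A[:,1])),np.std(B[:,0]-np.polyval(lb,B[:,1])))
pa=flat([np.polyval(la,204),204],.065)
pb=flat([np.polyval(lb,207),207],.065); print(pa,pb)
for l,r0 in((la,188),(la,0),(lb,190)):
    u=flat([np.polyval(l,r0+2),r0+2],.065)-flat([np.polyval(l,r0+32),r0+32],.065); print("yaw",np.arctan2(u[1],u[0]))
print("moved",(pb-pa)@D)
E
```

```text
[ -0.1116 300.4205] [ -0.0995 331.4818] 0.12081757087782224 0.08047288732938795
[ 0.5506 -0.0091  0.065 ] [ 0.5413 -0.1082  0.065 ]
yaw -0.11088816847020286
yaw -0.11101168329596671
yaw -0.1113088738798882
moved 0.09947564443526086
```

The tray moved 99.5 mm and the yaw is −0.111, so it is home. Next, the start key.

```bash
python3 - <<'E'
from h import *
np.set_printoptions(precision=4,suppress=True)
move_l([.459,.329,.09],.08); dwell(.3); print(get_tool_pos())
r=move_l([.459,.329,.056],.015,force_limit=7)
print(r,get_tool_pos(),get_force(),get_time_s()); dwell(.2); print(get_tool_pos(),get_force())
E
```

```text
[0.4591 0.3291 0.0903]
True [0.459  0.329  0.0602] [-0.1014 -0.7038  4.5193] 16.6833
[0.459  0.329  0.0601] [ 0.5371 -0.8825  5.1316]
```

The key bottomed at z = 0.060, which is 8 mm of travel, with about 5 N. I'll release it and retreat.

```bash
python3 - <<'E'
from h import *
import cv2
move_l([.459,.329,.2],.1); move_ptp([.36,.5,.25],get_orientation()); dwell(.3)
t=capture("top")["img"]; s=capture("side")["img"]
cv2.imwrite("pics/fin.png",np.hstack([cv2.resize(t[120:290,40:360],(480,255)),cv2.resize(s[150:260,190:350],(320,255))])[:,:,::-1])
print(get_tool_pos(),get_force(),get_time_s())
E
```

```text
[0.36066513 0.49932187 0.24993505] [-0.26797212  0.10614201 -0.77764568] 19.675
```

View pics/fin.png

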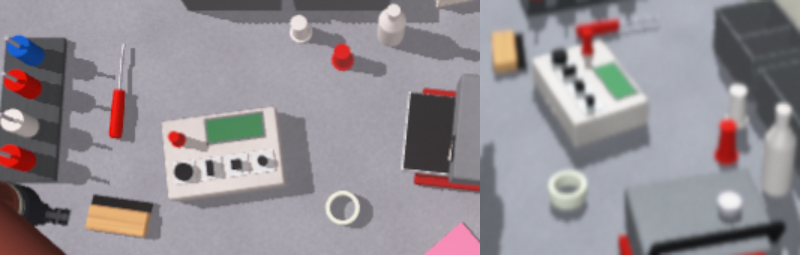

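The final picture shows all four keys up and the tray home. The bobbin, spools, tape, driver, squeegee and bottle stand where they were, and the arm is clear.

```bash
python3 -c "
from bench import *
sign_off(); print(get_time_s())"
```

```text
the job is handed in; nothing more can be done
the job is handed in; nothing more can be done
```

I pushed the tray home with the closed fingertips, pressed the start key once and let it come back up, then handed the job in. No verdict is reported. The robot's clock read 19.7 s just before hand-in, against the 45 s limit.

- **Tray:** three pushes stopped at the same point within 0.3 mm. The top camera measured 99.5 mm of tray travel, against the required 96 mm. An earlier reading by eye had put it about 3 mm short, so I measured it again at sub-pixel accuracy.
- **Start key:** it bottomed at a fingertip height of 60 mm, about 8 mm of travel, with about 5 N. That is well below the 30 N limit.
- **Final picture:** all four keys look up, the bystanders look unmoved and the robot is clear of everything.
- **Not checked directly:** the tile is almost hidden under the head, so I could not measure its position. Only a sliver of its front edge showed, about where I expected it. The two-view heights also came out 3–11 mm below the given values for most points, so I relied on the given heights.

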